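Make up two picked orders as stacks in their trays

ROBOT

A 6-joint arm with a two-finger parallel gripper is mounted at the origin on a cart in front of the work surface, level with it; the furniture and walls round the work are solid. World frame = base frame: x ahead of the robot, y to its left, z up, the work surface at z = 0. Lengths are in mm, angles in rad, forces in N, time in s.
With the tool pointing down it reaches from about 300 to 875 mm from the base axis. Payload 4.2 kg.
Tool frame: the origin (TCP) lies midway between the tips of the shut fingers; the grasp point (between the pads) lies 19 mm behind it; z points along the fingers, y is the line along which they close (so a half turn about z gives the same grasp; the last joint's range is limited). The gripper opens to 85 mm and grips with 20 to 120 N. Pads are 22 mm wide; open, the fingers measure 114 mm over their backs; the gripper's body (76 mm by 85 mm) begins 54 mm behind the grasp point. The pads swing forward as they close: fully open they stand 13 mm farther back than shut.
Start: joints at [1.272, 0.32, 1.565, -0, 1.257, -0.02], TCP at [158.243, 552.812, 231.338] pointing down, gripper open.
Joint ranges: [-3.11, 3.11], [-0.84, 2.01], [0.21, 2.61], [-1.34, 4.49], [0.05, 2.63], [-2.56, 2.56]. Speed limits (rad/s): [2.57, 2.57, 3.14, 3.14, 3.14, 3.14].

INTERFACE

Orientations are given as a rotation vector (axis times angle).
In Python, from rig import r gives the robot as it stands.
- The arm moves only by the shell command python3 -m handwheel 'ROWS' [FORCE]. ROWS is JSON, a list that holds one entry, the list of rows, each a list of 5 numbers: the finger opening in m, from 0 to 0.0854, then the shift along the tool's x, y, z in m, then the turn about the tool's z in rad. A call has 1 to 12 rows; each row is the pose to reach, as a shift and turn from the pose commanded when the call began, along the tool's axes at that moment; what a row does not reach only later rows make up. A row lasts 1/10 s, in which the tool goes at most 50 mm and 8.59 degrees, less where a joint would pass 70% of its speed; a pose out of reach is approached as far as the arm can. A call with a gripper value outside its range is refused whole. The fingers move at their own pace and stop on an object; FORCE is the grip in N (left out, the last holds). Time passes only in rows, so rows that repeat a pose let the fingers close. It gives the time, the measured TCP pose, the force, the opening and the grip force at its end, in the units of the state.
- r.state(): the state, without advancing time (a new reading comes with each control period).
- r.grab_frame(name): name is "side" or "top" or "wrist"; returns (picture, depth): 420x560x3 uint8, red, green, blue; 420x560 float32, mm along the optical axis (not along the pixel's ray), 0 where there is no reading.
- r.camera_info(name): a dict with "fx", "fy", "cx", "cy" (pixels), "k1" (the pictures are not rectified: a ray, as slopes to the right and down, at radius r is drawn at 1 + k1 r^2 times it, then the intrinsics apply), "R" (3x3) and "t" (3): a world point X has camera coordinates R X + t; the wrist camera has in their place "hand_eye" (4x4, takes a point from camera to tool coordinates, whose origin is the TCP and whose axes are the flange's). Camera axes: x right, y down, z forward; pixel columns grow to the right and rows downward; lengths in mm; the calibration is good to about 2 mm. A picture is of the moment at which its call begins: read the wrist's pose just before it. camera_info takes no time and is no camera call.
- r.sign_off(): hands the job in; it is judged then, once.
The state is a dict: "time_s": time; "joint_positions": joint angles; "qvel": joint speeds; "effort": joint torques, N m; "position": TCP position; "tool_rot": TCP orientation; "force": force on the tool from outside, world axes, zero at the start; "ft_torque": the same for the moment, N m; "width": finger opening in mm; "grasp_force": force on a finger pad.
Only numpy, scipy, OpenCV 4.12 (cv2) and the standard library are available. Lean on these libraries where they do the work, as an engineer would, in place of code of your own. Each camera call takes 0.05 s, during which the arm holds its last target. There are 200 camera calls.

TASK

Make up the two orders in their trays from the things standing free at the front of the bench (not those heaped in its far right corner). In the yellow tray, stack from the bottom up: the green-striped box, the magenta-striped box squarely on it, and the pink-lidded jar standing upright in the middle on top. In the black tray: the blue-striped box with the stapler standing on its base along the middle of it; boxes lie flat and lengthwise with the tray, inside its rim, and the rubber stamp and the red tape roll stay where they are.

Things in the scene. Friction and masses are not known exactly. Their poses are not given: they have to be found in the camera images.
- yellow_tray: shallow yellow plastic tray, fixed to the bench, 96 x 184 mm outside (x, y), rim top 12 mm above the bench, floor 4 mm thick (its upper face 4 mm above the origin); the floor inside the rim measures 86 x 174 mm, so a box lying lengthwise has 13 mm to spare on each long side and 9 mm at each end. Origin at the centre of its underside, on the bench; y along its length. It takes the green box, then the magenta box, then the jar.
- black_tray: shallow black plastic tray, fixed to the bench, 96 x 184 mm outside (x, y), rim top 12 mm above the bench, floor 4 mm thick (its upper face 4 mm above the origin); the floor inside the rim measures 86 x 174 mm, so a box lying lengthwise has 13 mm to spare on each long side and 9 mm at each end. Origin at the centre of its underside, on the bench; y along its length. It takes the blue box, then the stapler.
- green_box: white product box with green stripes along its long edges, 60 x 155 x 45 mm (x, y, z), about 0.14 kg, loose in the front part of the bench (like-looking ones at the far right back are fixed and not meant). Origin at the centre of its underside, z up, y along its length. Starts flat, its length pointing roughly away from the robot, with 25 mm beside it for each finger across its width.
- magenta_box: white product box with magenta (dark pink) stripes along its long edges, 60 x 155 x 45 mm (x, y, z), about 0.14 kg, loose in the front part of the bench (like-looking ones at the far right back are fixed and not meant). Origin at the centre of its underside, z up, y along its length. Starts flat, its length pointing roughly away from the robot, with 25 mm beside it for each finger across its width.
- blue_box: white product box with blue stripes along its long edges, 60 x 155 x 45 mm (x, y, z), about 0.14 kg, loose in the front part of the bench (like-looking ones at the far right back are fixed and not meant). Origin at the centre of its underside, z up, y along its length. Starts flat, its length pointing roughly away from the robot, with 25 mm beside it for each finger across its width.
- jar: round white cream jar (not the fixed one behind the carton at the far right) with a pink screw lid (fixed to it), loose, 53 mm in diameter, 46 mm high, 0.12 kg. Origin at the centre of its underside, z up. Starts upright on the bench.
- stapler: teal and black stapler at the front right (not the fixed one at the far right end), loose, one rigid piece, 28 x 122 x 36 mm (x, y, z), 0.16 kg. Origin at the centre of its underside, z up, y along its length. Top part (22 to 36 mm up) 24 mm wide, waist 18 mm, base plate (lowest 6 mm) 28 mm. Starts on its base, its length pointing roughly away from the robot.
- stamp: rubber stamp with an upright wooden handle, loose, 26 x 62 x 76 mm, standing on the bench. Origin at the centre of its underside. Not part of the orders: leave it where it is.
- red_tape: red roll of packing tape lying flat, loose, 100 x 104 x 37 mm, between the two cartons. Origin at the centre of its underside. Not part of the orders: leave it where it is.

How it is judged (in metres and radians):
At the end, for the whole second after the job is handed in: Green box in the yellow tray and blue box in the black tray, on the floor inside the rim; magenta box on green, jar on magenta, stapler on blue, each centred within 15 mm. Boxes lengthwise within 0.2 rad, stapler within 0.25; all upright within 0.08 rad, released and at rest (x of green_box in the frame of yellow_tray between -0.017 and 0.017 m and y of green_box in the frame of yellow_tray between -0.014 and 0.014 m and z of green_box in the frame of yellow_tray between 0.001 and 0.008 m and angle between the y axis of green_box and the y axis of yellow_tray, either way round below 0.2 rad and horizontal distance between magenta_box and green_box below 0.015 m and z of magenta_box in the frame of green_box between 0.041 and 0.05 m and angle between the y axis of magenta_box and the y axis of green_box, either way round below 0.2 rad and horizontal distance between jar and magenta_box below 0.015 m and z of jar in the frame of magenta_box between 0.041 and 0.05 m and x of blue_box in the frame of black_tray between -0.017 and 0.017 m and y of blue_box in the frame of black_tray between -0.014 and 0.014 m and z of blue_box in the frame of black_tray between 0.001 and 0.008 m and angle between the y axis of blue_box and the y axis of black_tray, either way round below 0.2 rad and horizontal distance between stapler and blue_box below 0.015 m and z of stapler in the frame of blue_box between 0.041 and 0.05 m and angle between the y axis of stapler and the y axis of blue_box, either way round below 0.25 rad and linear speed of each of green_box, magenta_box, blue_box, jar, stapler below 0.02 m/s and angle between each of green_box, magenta_box, blue_box, jar, stapler's own z axis and vertical below 0.08 rad); the robot touches nothing.
It fails at once if the rubber stamp is shifted by more than 25 mm or knocked over (distance of stamp from where it was at the start of the episode above 0.025 m or angle between stamp's own z axis and vertical above 0.5 rad).
It fails at once if the red tape roll is shifted by more than 25 mm or tipped (distance of red_tape from where it was at the start of the episode above 0.025 m or angle between red_tape's own z axis and vertical above 0.5 rad).
It also fails if it takes over 128 s, if anything falls off the work surface, if the arm or the gripper's body presses on something with over 40 N, if the wrist force passes 120 N, or if a joint passes its speed limit or range.

## Working session

There is one attempt and no reset: what is moved stays moved. The work goes in short steps, Python scripts to look and compute and a shell command to move; the robot and the scene stay as the last step left them, time stands still between calls to the robot, and variables do not carry over. Pictures are saved under pics/ and viewed, at most 14 in all, crops included, and the job is handed in when it is done.

```bash
ls; mkdir -p pics
cat > h.py <<'E'
import numpy as np,cv2
from rig import r
from scipy.spatial.transform import Rotation as Ro
def save(name,fn):
    st=r.state(); im,d=r.grab_frame(name); cv2.imwrite(f'pics/{fn}.png',im[:,:,::-1]); np.savez(f'pics/{fn}.npz',d=d,p=st['position'],o=st['tool_rot']); return im,d
def world(name,fn,px,z=None):
    c=r.camera_info(name); f=np.load(f'pics/{fn}.npz'); out=[]
    if name=='wrist':
        H=np.array(c['hand_eye']); Rt=Ro.from_rotvec(f['o']).as_matrix(); A=Rt@H[:3,:3]; b=Rt@H[:3,3]+f['p']
    else:
        A=np.array(c['R']).T; b=-A@np.array(c['t'])
    K=np.array([[c['fx'],0,c['cx']],[0,c['fy'],c['cy']],[0,0,1]])
    for i,(u,v) in enumerate(px):
        s=cv2.undistortPoints(np.array([[[u,v]]],float),K,np.array([c['k1'],0,0,0.]))[0,0]
        ray=A@np.array([s[0],s[1],1])
        if z is None: k=float(np.median(f['d'][int(v)-1:int(v)+2,int(u)-1:int(u)+2]))
        else: k=(z-b[2])/ray[2]
        out.append(b+k*ray)
    return np.array(out)
E
python3 - <<'E'
from h import *
print(r.state()); 
for n in('side','top'): save(n,n+'0'); print(r.camera_info(n))
print(r.camera_info('wrist'))
E
```

```text
pics
{'time_s': 0.0, 'joint_positions': array([ 1.27197180e+00,  3.20302367e-01,  1.56570366e+00, -1.78766146e-05,
        1.25740709e+00, -1.99919432e-02]), 'qvel': array([ 0.0003474 , -0.00131981, -0.00182518, -0.00107888,  0.0017513 ,
        0.00069528]), 'effort': array([ 3.04090372e-04, -4.15529501e+01, -2.34161228e+01, -3.36664175e-05,
        8.03706294e-03,  1.34982852e-06]), 'position': array([158.11454932, 552.32217011, 230.46669367]), 'tool_rot': array([-4.36525119e-01, -3.11084106e+00,  2.82731561e-03]), 'force': array([-0.72118928, -0.05808005, -0.3579311 ]), 'ft_torque': array([-0.00788772, -0.08506977,  0.00279407]), 'grasp_force': 0.0, 'width': 85.75958387406783}
{'fx': 464.96203713152164, 'fy': 464.96203713152164, 'cx': 282.2116872186776, 'cy': 208.3516295487469, 'k1': 0.003991858770031357, 'R': array([[ 0.90159363, -0.43257275,  0.00311953],
       [-0.21719757, -0.45890894, -0.86152643],
       [ 0.37410444,  0.77606919, -0.50770313]]), 't': array([-565.86267628,  160.96809684, 1057.06966278])}
{'fx': 479.9704246222504, 'fy': 479.9704246222504, 'cx': 283.88385048755333, 'cy': 198.25258492437018, 'k1': 0.025747290131988006, 'R': array([[-0.00295202, -0.99988644,  0.01477789],
       [-0.9943084 ,  0.00136106, -0.10653148],
       [ 0.10649927, -0.01500827, -0.99419951]]), 't': array([ -25.46289392,  640.71942906, 1251.02071318])}
{'fx': 351.1088548855756, 'fy': 351.1088548855756, 'cx': 278.8357514976197, 'cy': 205.66866826737038, 'k1': -0.07564166521308527, 'hand_eye': array([[ 6.81296318e-04, -9.64662020e-01, -2.63489512e-01,
         6.67971499e+01],
       [ 9.99999758e-01,  6.94681361e-04,  4.23676353e-05,
        -4.52766328e-01],
       [ 1.42170804e-04, -2.63489477e-01,  9.64662260e-01,
        -1.42951227e+02],
       [ 0.00000000e+00,  0.00000000e+00,  0.00000000e+00,
         1.00000000e+00]])}
```

View pics/top0.png

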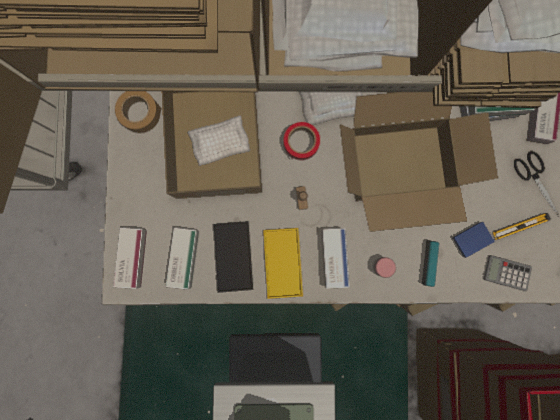

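View pics/side0.png

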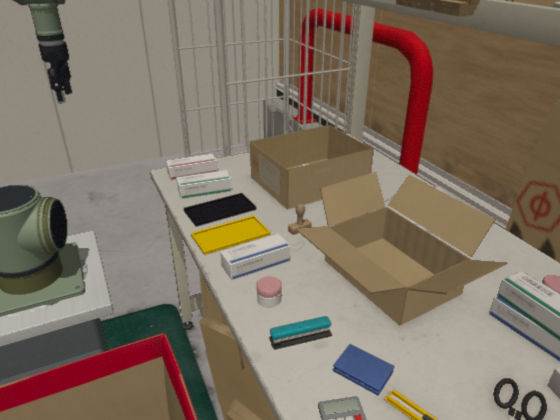

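```bash
cat > m.py <<'E'
from h import *
f=np.load('pics/top0.npz'); im=cv2.imread('pics/top0.png'); d=f['d']
c=r.camera_info('top'); K=np.array([[c['fx'],0,c['cx']],[0,c['fy'],c['cy']],[0,0,1]])
uv=np.mgrid[0:420,0:560][::-1].reshape(2,-1).T.astype(float)
s=cv2.undistortPoints(uv[:,None],K,np.array([c['k1'],0,0,0.]))[:,0]
R=np.array(c['R']);t=np.array(c['t']);P=(np.c_[s*d.reshape(-1,1),d.ravel()]-t)@R
P=P.reshape(420,560,3)
def rect(n,box,zlo,zhi,mask=None):
    u0,v0,u1,v1=box; Q=P[v0:v1,u0:u1]; m=(Q[...,2]>zlo)&(Q[...,2]<zhi)
    if mask is not None: m&=mask[v0:v1,u0:u1]
    m=m.astype(np.uint8); nl,l,st,_=cv2.connectedComponentsWithStats(m); k=1+np.argmax(st[1:,4]); q=Q[l==k]
    (x,y),(w,h),a=cv2.minAreaRect(q[:,:2].astype(np.float32)); 
    b=cv2.boxPoints(((x,y),(w,h),a)); e=max([b[1]-b[0],b[2]-b[1]],key=np.linalg.norm); yaw=np.arctan2(e[1],e[0]); yaw=(yaw+np.pi/2)%np.pi-np.pi/2
    print(n,np.round([x,y,np.median(q[:,2]),w,h]),'mean',np.round(q.mean(0)[:2]),'len dir from +x',round(yaw,3),len(q))
print('table z',P[200,200],P[280,200])
hsv=cv2.cvtColor(im,cv2.COLOR_BGR2HSV)
rect('mag',(105,215,155,300),32,60);rect('green',(158,215,205,300),32,60);rect('blue',(310,215,356,300),32,60)
rect('jar',(365,245,405,290),35,60);rect('stapler',(415,230,445,295),25,50)
rect('black',(205,210,260,300),-9,25,hsv[...,2]<60);rect('yellow',(255,215,310,305),-9,25,(hsv[...,1]>150)&(abs(hsv[...,0].astype(int)-25)<8))
rect('stamp',(285,178,320,215),15,95);rect('tape',(275,115,325,165),22,55)
E
python3 m.py; python3 -c "
import cv2;i=cv2.imread('pics/top0.png')[170:310,100:460];cv2.imwrite('pics/c1.png',cv2.resize(i,None,fx=2.2,fy=2.2,interpolation=2))"
```

```text
table z [6.39788571e+02 2.02414976e+02 5.82808196e-01] [423.37379247 199.27080154  -1.94673031]
mag [485. 381.  44.  62. 154.] mean [484. 379.] len dir from +x -0.065 1452
green [483. 243.  44.  61. 154.] mean [483. 243.] len dir from +x -0.122 1411
blue [ 482. -161.   44.  155.   61.] mean [ 481. -160.] len dir from +x 0.049 1380
jar [ 458. -293.   44.   52.   51.] mean [ 458. -293.] len dir from +x 0.047 327
stapler [ 467. -419.   34.   26.  119.] mean [ 466. -418.] len dir from +x -0.149 434
black [487. 111.   4. 181.  95.] mean [486. 112.] len dir from +x 0.074 2342
yellow [470. -23.   4. 182.  95.] mean [469. -23.] len dir from +x 0.06 2391
stamp [644. -74.  21.  61.  26.] mean [642. -73.] len dir from +x 0.159 213
tape [816. -78.  35. 100. 134.] mean [812. -81.] len dir from +x -0.227 774
```

View pics/c1.png

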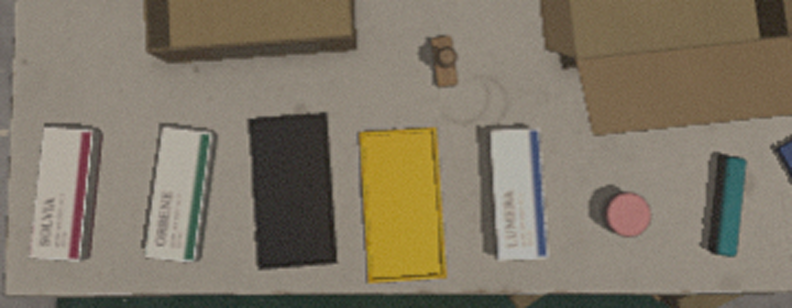

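```bash
cat > g.py <<'E'
import sys
from h import *
# usage: g.py x y z yaw_of_length -> shift, turn in tool axes
x,y,z,psi=map(float,sys.argv[1:]); s=r.state(); M=Ro.from_rotvec(s['tool_rot']).as_matrix()
d=M.T@(np.array([x,y,z])-s['position']); yaw=np.arctan2(M[1,1],M[0,1]); t=yaw-(psi+np.pi/2); t=(t+np.pi/2)%np.pi-np.pi/2
print('pos',np.round(s['position'],1),'w',round(s['width'],1),'gf',round(s['grasp_force'],1),'F',np.round(s['force'],1),'t',round(s['time_s'],1),'\nshift m',np.round(d/1e3,4),'turn',round(t,3),'tilt',np.round(M[:2,2],4))
E
python3 g.py 483 243 110 -0.122
```

```text
pos [158.1 552.4 230.6] w 85.0 gf 0.0 F [-0.1 -0.5  0.3] t 0.1 
shift m [-0.3975 -0.2079  0.1209] turn -0.157 tilt [-0.0005 -0.0015]
```

```bash
python3 -m handwheel '[[[0.085,-0.2,-0.1,0.03,-0.08],[0.085,-0.2,-0.1,0.03,-0.08],[0.085,-0.2,-0.1,0.03,-0.08],[0.085,-0.2,-0.1,0.03,-0.08],[0.085,-0.2,-0.1,0.03,-0.08],[0.085,-0.398,-0.208,0.121,-0.157],[0.085,-0.398,-0.208,0.121,-0.157],[0.085,-0.398,-0.208,0.121,-0.157],[0.085,-0.398,-0.208,0.121,-0.157],[0.085,-0.398,-0.208,0.121,-0.157],[0.085,-0.398,-0.208,0.121,-0.157],[0.085,-0.398,-0.208,0.121,-0.157]]]' 50; python3 g.py 483 243 14 -0.122
```

```text
time_s: 1.3
position: [483.5, 242.6, 109.6]
tool_rot: [-0.195, -3.134, 0.001]
force: [-0.2, 0.6, 0.4]
width: 85.1
grasp_force: 0.0
pos [483.5 242.6 109.6] w 85.1 gf 0.0 F [-0.2  0.6  0.4] t 1.3 
shift m [0.0004 0.0004 0.0956] turn -0.002 tilt [-0.0019 -0.0003]
```

```bash
python3 -c "
from h import *
save('wrist','w1')"
```

```text
(no output)
```

View pics/w1.png

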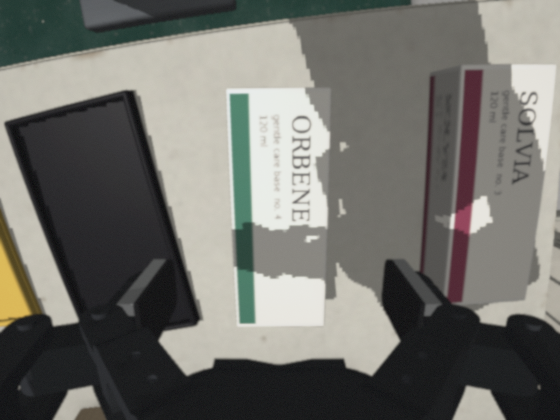

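```bash
python3 -c "
from h import *
q=world('wrist','w1',[(227,88),(330,88),(325,325),(238,325)],45);print(q.round(1),q.mean(0).round(1))"
python3 -m handwheel '[[[0.085,0,0,0.048,0],[0.085,0,0,0.075,0],[0.085,0,0,0.0955,0],[0.085,0,0,0.0955,0],[0.06,0,0,0.0955,0],[0.04,0,0,0.0955,0],[0.04,0,0,0.0955,0],[0.04,0,0,0.0955,0],[0.04,0,0,0.0955,0],[0.04,0,0,0.0955,0],[0.04,0,0,0.0955,0]]]' 40; python3 g.py 470 -23 150 0.06
```

```text
[[401.  222.8  45. ]
 [408.2 280.7  45. ]
 [560.9 264.3  45. ]
 [553.6 205.4  45. ]] [480.9 243.3  45. ]
time_s: 2.45
position: [484.6, 244.3, 16.6]
tool_rot: [0.191, 3.133, 0.004]
force: [-1.6, 2.6, 6.9]
width: 59.1
grasp_force: 45.3
pos [484.6 244.3  16.6] w 59.1 gf 45.3 F [-1.6  2.6  6.9] t 2.5 
shift m [-0.0184 -0.2668 -0.134 ] turn -0.182 tilt [0.003  0.0022]
```

```bash
python3 -m handwheel '[[[0.04,0,0,-0.04,0],[0.04,0,0,-0.08,0],[0.04,-0.01,-0.04,-0.095,-0.05],[0.04,-0.01,-0.08,-0.095,-0.1],[0.04,-0.015,-0.12,-0.095,-0.15],[0.04,-0.02,-0.16,-0.095,-0.182],[0.04,-0.02,-0.2,-0.095,-0.182],[0.04,-0.02,-0.24,-0.095,-0.182],[0.04,-0.02,-0.267,-0.095,-0.182],[0.04,-0.02,-0.267,-0.095,-0.182],[0.04,-0.02,-0.267,-0.095,-0.182],[0.04,-0.02,-0.267,-0.095,-0.182]]]'; python3 g.py 472 -23 21 0.06; python3 -c "
from h import *
save('wrist','w2')"
```

```text
time_s: 3.65
position: [471.2, -23.5, 110.0]
tool_rot: [-0.095, 3.14, 0.001]
force: [1.4, 1.3, -1.2]
width: 59.3
grasp_force: 44.8
pos [471.2 -23.5 110. ] w 59.3 gf 44.8 F [ 1.4  1.3 -1.2] t 3.6 
shift m [-0.0008  0.0004  0.089 ] turn 0.001 tilt [0.0004 0.0004]
```

View pics/w2.png

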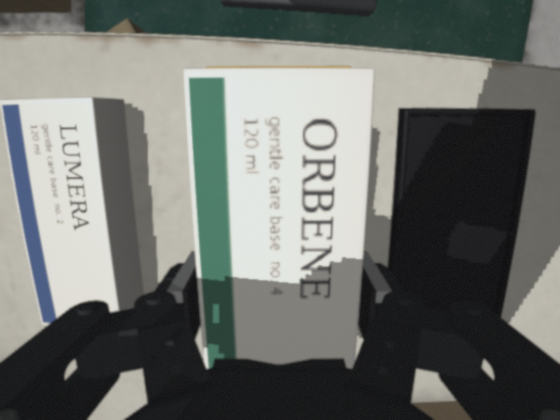

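```bash
python3 -c "
from h import *
q=world('wrist','w2',[(184,70),(373,70)],138);print(q.round(1))"
python3 -m handwheel '[[[0.04,-0.001,0,0.03,0],[0.04,-0.001,0,0.06,0],[0.04,-0.001,0,0.08,0],[0.04,-0.001,0,0.089,0],[0.04,-0.001,0,0.089,0],[0.04,-0.001,0,0.089,0],[0.07,-0.001,0,0.089,0],[0.075,-0.001,0,0.089,0],[0.075,-0.001,0,0.085,0],[0.08,-0.001,0,0.04,0],[0.08,-0.001,0,-0.01,0],[0.08,-0.001,0,-0.01,0]]]'; python3 g.py 483 381 100 -0.065
```

```text
[[393.7 -58.3 138. ]
 [390.1   0.5 138. ]]
time_s: 4.9
position: [476.5, -24.4, 126.1]
tool_rot: [-0.094, 3.126, -0.002]
force: [0.5, -0.6, 1.0]
width: 79.7
grasp_force: 0.0
pos [476.5 -24.4 126.1] w 79.7 gf 0.0 F [ 0.5 -0.6  1. ] t 4.9 
shift m [-0.0304  0.4044  0.0258] turn 0.125 tilt [ 0.014 -0.001]
```

```bash
python3 -m handwheel '[[[0.085,-0.004,0.05,0.02,0.02],[0.085,-0.008,0.1,0.025,0.04],[0.085,-0.012,0.15,0.025,0.06],[0.085,-0.016,0.2,0.025,0.08],[0.085,-0.02,0.25,0.025,0.1],[0.085,-0.024,0.3,0.025,0.12],[0.085,-0.027,0.35,0.025,0.125],[0.085,-0.03,0.39,0.025,0.125],[0.085,-0.03,0.404,0.025,0.125],[0.085,-0.03,0.404,0.025,0.125],[0.085,-0.03,0.404,0.025,0.125],[0.085,-0.03,0.404,0.025,0.125]]]'; python3 g.py 484 381 14 -0.065
python3 - <<'E'
from h import *
save('top','top1'); save('wrist','w3')
exec(open('m.py').read().split("hsv=")[0].replace('top0','top1'))
rect('green',(245,210,330,310),35,75)
E
```

```text
time_s: 6.1
position: [477.6, 379.1, 94.8]
tool_rot: [-0.104, -3.139, 0.002]
force: [0.0, -0.5, 0.2]
width: 85.1
grasp_force: 0.0
pos [477.6 379.1  94.8] w 85.1 gf 0.0 F [ 0.  -0.5  0.2] t 6.1 
shift m [-0.0063  0.0024  0.0808] turn -0.001 tilt [-0.0008 -0.001 ]
table z [639.75011204 202.35560961   0.95370298] [423.3337375  199.37385365  -2.60160504]
green [471. -22.  48. 155.  60.] mean [471. -22.] len dir from +x 0.06 1369
```

View pics/w3.png

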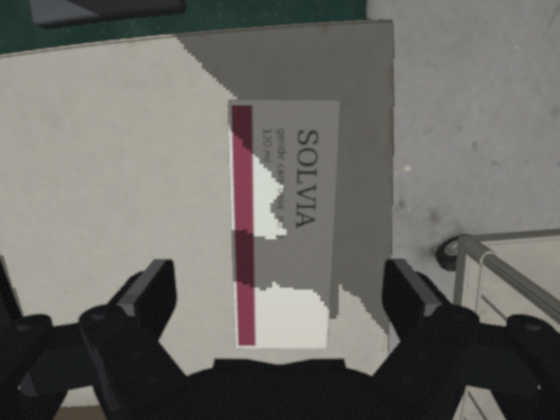

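View pics/top1.png

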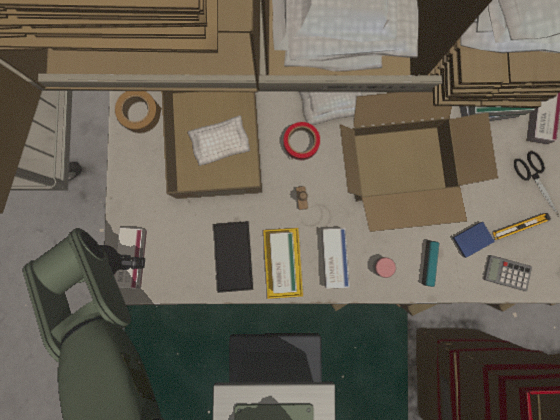

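```bash
python3 -c "
from h import *
q=world('wrist','w3',[(229,100),(340,100),(328,348),(236,347)],45);print(q.mean(0).round(1))"
python3 -m handwheel '[[[0.085,-0.006,0.0024,0.03,0],[0.085,-0.006,0.0024,0.06,0],[0.085,-0.006,0.0024,0.081,0],[0.085,-0.006,0.0024,0.081,0],[0.06,-0.006,0.0024,0.081,0],[0.04,-0.006,0.0024,0.081,0],[0.04,-0.006,0.0024,0.081,0],[0.04,-0.006,0.0024,0.081,0],[0.04,-0.006,0.0024,0.081,0],[0.04,-0.006,0.0024,0.081,0],[0.04,-0.006,0.0024,0.081,0]]]' 40; python3 g.py 471 -22 150 0.06
```

```text
[482.4 381.   45. ]
time_s: 7.3
position: [484.9, 383.5, 15.6]
tool_rot: [0.102, 3.137, 0.003]
force: [0.7, -1.1, 6.4]
width: 59.4
grasp_force: 45.9
pos [484.9 383.5  15.6] w 59.4 gf 45.9 F [ 0.7 -1.1  6.4] t 7.3 
shift m [-0.0128 -0.4053 -0.1351] turn -0.125 tilt [0.0028 0.0017]
```

```bash
python3 -m handwheel '[[[0.04,0,0,-0.04,0],[0.04,0,0,-0.08,0],[0.04,0,-0.03,-0.12,0],[0.04,0,-0.07,-0.135,0],[0.04,0,-0.11,-0.135,-0.02],[0.04,-0.003,-0.15,-0.135,-0.04],[0.04,-0.005,-0.19,-0.135,-0.06],[0.04,-0.008,-0.23,-0.135,-0.08],[0.04,-0.01,-0.27,-0.135,-0.1],[0.04,-0.012,-0.31,-0.135,-0.12],[0.04,-0.014,-0.35,-0.135,-0.125],[0.04,-0.014,-0.39,-0.135,-0.125]]]'; python3 -m handwheel '[[[0.04,0,-0.0153,0,0],[0.04,0,-0.0153,0,0],[0.04,0,-0.0153,0,0],[0.04,0,-0.0153,0,0]]]'; python3 g.py 472.4 -22 65 0.06
```

```text
time_s: 8.5
position: [472.3, -8.5, 149.0]
tool_rot: [-0.095, 3.139, 0.0]
force: [0.7, -0.5, -0.8]
width: 59.5
grasp_force: 45.0
time_s: 8.9
position: [473.4, -21.5, 148.8]
tool_rot: [0.096, -3.14, -0.001]
force: [0.1, -0.1, -1.6]
width: 59.3
grasp_force: 44.9
pos [473.4 -21.5 148.8] w 59.3 gf 44.9 F [ 0.1 -0.1 -1.6] t 8.9 
shift m [ 0.001  -0.0005  0.0838] turn 0.001 tilt [-0.0001  0.0005]
```

```bash
python3 -m handwheel '[[[0.04,0.001,0,0.03,0],[0.04,0.001,0,0.06,0],[0.04,0.001,0,0.078,0],[0.04,0.001,0,0.084,0],[0.04,0.001,0,0.084,0],[0.04,0.001,0,0.084,0],[0.07,0.001,0,0.084,0],[0.075,0.001,0,0.084,0],[0.075,0.001,0,0.08,0],[0.08,0.001,0,0.04,0],[0.08,0.001,0,0,0],[0.08,0.001,0,0,0]]]'; python3 g.py 458 -293 120 0.06
```

```text
time_s: 10.1
position: [476.2, -22.7, 154.1]
tool_rot: [-0.094, 3.128, -0.002]
force: [0.9, -1.1, 0.0]
width: 80.0
grasp_force: 0.0
pos [476.2 -22.7 154.1] w 80.0 gf 0.0 F [ 0.9 -1.1  0. ] t 10.1 
shift m [ 0.0348 -0.2687  0.034 ] turn 0.0 tilt [ 0.0117 -0.0008]
```

```bash
python3 -m handwheel '[[[0.085,0.005,-0.05,0.02,0],[0.085,0.01,-0.1,0.028,0],[0.085,0.015,-0.15,0.028,0],[0.085,0.02,-0.2,0.028,0],[0.085,0.03,-0.24,0.028,0],[0.085,0.03,-0.27,0.028,0],[0.085,0.03,-0.27,0.028,0],[0.085,0.03,-0.27,0.028,0],[0.085,0.03,-0.27,0.028,0]]]'; python3 g.py 458 -293 14 0.06
python3 - <<'E'
from h import *
save('top','top2'); save('wrist','w4')
exec(open('m.py').read().split("hsv=")[0].replace('top0','top2'))
rect('magenta',(245,205,330,310),80,110)
E
```

```text
time_s: 11.0
position: [458.4, -292.5, 120.4]
tool_rot: [0.096, -3.139, -0.002]
force: [-0.2, 1.0, -0.2]
width: 85.0
grasp_force: 0.0
pos [ 458.4 -292.5  120.4] w 85.0 gf 0.0 F [-0.2  1.  -0.2] t 11.0 
shift m [ 0.0003 -0.0006  0.1064] turn 0.001 tilt [-0.0009  0.0012]
table z [639.74843334 202.35301831   0.96989235] [423.67375006 198.49908047   2.95739683]
magenta [473. -20.  93. 155.  60.] mean [472. -20.] len dir from +x 0.059 1477
```

View pics/w4.png

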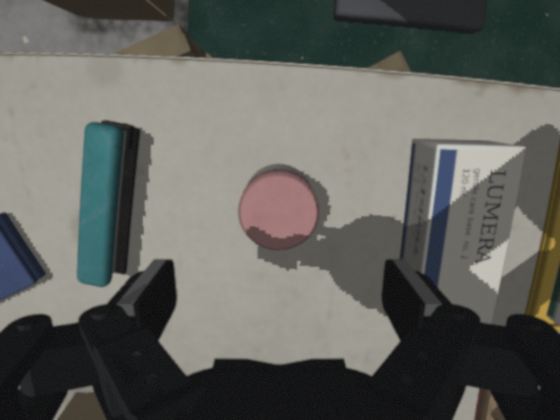

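```bash
python3 -c "
from h import *
print(world('wrist','w4',[(279,210)],46).round(1))"
python3 -m handwheel '[[[0.085,0,-0.0005,0.03,0],[0.085,0,-0.0005,0.06,0],[0.085,0,-0.0005,0.09,0],[0.085,0,-0.0005,0.109,0],[0.085,0,-0.0005,0.109,0],[0.06,0,-0.0005,0.109,0],[0.04,0,-0.0005,0.109,0],[0.04,0,-0.0005,0.109,0],[0.04,0,-0.0005,0.109,0],[0.04,0,-0.0005,0.109,0],[0.04,0,-0.0005,0.109,0],[0.04,0,-0.0005,0.109,0]]]' 40; python3 g.py 473 -20 160 0.06
```

```text
[[ 453.9 -292.9   46. ]]
time_s: 12.3
position: [459.9, -294.6, 13.5]
tool_rot: [-0.094, 3.137, -0.002]
force: [0.8, 1.7, 6.2]
width: 51.8
grasp_force: 42.0
pos [ 459.9 -294.6   13.5] w 51.8 gf 42.0 F [0.8 1.7 6.2] t 12.3 
shift m [-0.03    0.2731 -0.1469] turn 0.0 tilt [ 0.0029 -0.0013]
```

```bash
python3 -m handwheel '[[[0.04,0,0,-0.04,0],[0.04,0,0,-0.08,0],[0.04,0,0.01,-0.12,0],[0.04,0,0.05,-0.147,0],[0.04,-0.005,0.09,-0.147,0],[0.04,-0.01,0.13,-0.147,0],[0.04,-0.015,0.17,-0.147,0],[0.04,-0.025,0.21,-0.147,0],[0.04,-0.0325,0.25,-0.147,0],[0.04,-0.0325,0.273,-0.147,0],[0.04,-0.0325,0.273,-0.147,0],[0.04,-0.0325,0.273,-0.147,0]]]'; python3 g.py 475 -20 108 0.06;python3 -c "
from h import *
save('wrist','w5')"
```

```text
time_s: 13.5
position: [474.7, -19.7, 159.1]
tool_rot: [-0.097, 3.14, -0.001]
force: [-0.2, -0.3, -1.4]
width: 52.0
grasp_force: 42.7
pos [474.7 -19.7 159.1] w 52.0 gf 42.7 F [-0.2 -0.3 -1.4] t 13.5 
shift m [-0.0003 -0.0003  0.0511] turn 0.002 tilt [ 0.0005 -0.0005]
```

View pics/w5.png

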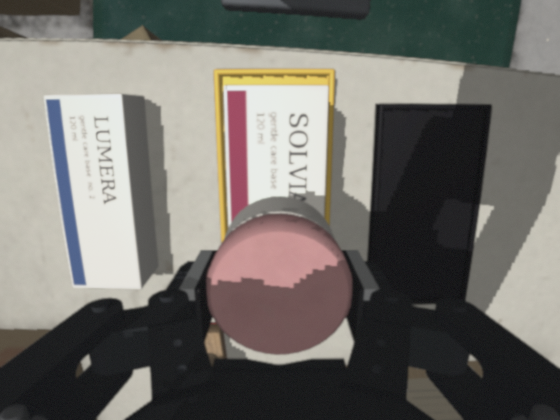

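```bash
python3 -c "
from h import *
print(world('wrist','w5',[(279,283)],191.6).round(1))"
python3 -m handwheel '[[[0.04,0,0,0.03,0],[0.04,0,0,0.045,0],[0.04,0,0,0.051,0],[0.04,0,0,0.051,0],[0.04,0,0,0.051,0],[0.06,0,0,0.051,0],[0.07,0,0,0.051,0],[0.08,0,0,0.045,0],[0.08,0,0,0.01,0],[0.08,0,0,-0.02,0],[0.08,0,0,-0.02,0]]]'; python3 g.py 482 -161 170 0.049
```

```text
[[465.8 -20.5 191.6]]
time_s: 14.65
position: [477.7, -19.9, 183.2]
tool_rot: [-0.094, 3.131, -0.001]
force: [0.9, -0.1, -0.4]
width: 79.8
grasp_force: 0.0
pos [477.7 -19.9 183.2] w 79.8 gf 0.0 F [ 0.9 -0.1 -0.4] t 14.7 
shift m [ 0.0043 -0.1411  0.0134] turn 0.011 tilt [ 0.0096 -0.0006]
```

```bash
python3 -m handwheel '[[[0.085,0,-0.04,0,0.01],[0.085,0,-0.08,0,0.01],[0.085,0.0015,-0.12,0,0.01],[0.085,0.0015,-0.141,0.02,0.01],[0.085,0.0015,-0.141,0.06,0.01],[0.085,0.0015,-0.141,0.079,0.01],[0.085,0.0015,-0.141,0.079,0.01],[0.085,0.0015,-0.141,0.079,0.01]]]'; python3 g.py 483 -161 14 0.049
python3 - <<'E'
from h import *
save('top','top3'); save('wrist','w6')
exec(open('m.py').read().split("hsv=")[0].replace('top0','top3'))
rect('jar',(245,205,330,310),125,160);rect('magenta',(245,205,330,310),80,110)
E
```

```text
time_s: 15.45
position: [482.0, -160.6, 100.0]
tool_rot: [-0.079, 3.141, 0.0]
force: [0.5, -0.5, 1.2]
width: 85.4
grasp_force: 0.0
pos [ 482.  -160.6  100. ] w 85.4 gf 0.0 F [ 0.5 -0.5  1.2] t 15.4 
shift m [-0.0009 -0.0005  0.086 ] turn 0.001 tilt [0.     0.0001]
table z [640.16358916 202.99386812  -3.03387243] [4.23518766e+02 1.98897818e+02 4.23504888e-01]
jar [473. -19. 138.  51.  51.] mean [473. -19.] len dir from +x 1.566 379
magenta [473. -20.  93. 155.  60.] mean [472. -21.] len dir from +x 0.06 1097
```

View pics/w6.png

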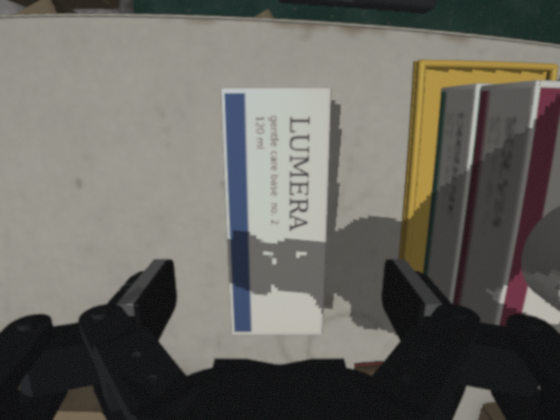

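```bash
python3 -m handwheel '[[[0.085,-0.001,-0.0005,0.03,0],[0.085,-0.001,-0.0005,0.06,0],[0.085,-0.001,-0.0005,0.086,0],[0.085,-0.001,-0.0005,0.086,0],[0.06,-0.001,-0.0005,0.086,0],[0.04,-0.001,-0.0005,0.086,0],[0.04,-0.001,-0.0005,0.086,0],[0.04,-0.001,-0.0005,0.086,0],[0.04,-0.001,-0.0005,0.086,0],[0.04,-0.001,-0.0005,0.086,0],[0.04,-0.001,-0.0005,0.086,0]]]' 40; python3 g.py 487 111 215 0.074
```

```text
time_s: 16.65
position: [484.4, -161.5, 15.8]
tool_rot: [-0.079, 3.136, -0.002]
force: [-0.2, 0.5, 7.9]
width: 59.4
grasp_force: 44.7
pos [ 484.4 -161.5   15.8] w 59.4 gf 44.7 F [-0.2  0.5  7.9] t 16.6 
shift m [-0.0171  0.2717 -0.1995] turn -0.024 tilt [ 0.0043 -0.0013]
```

```bash
python3 -m handwheel '[[[0.04,0,0,-0.04,0],[0.04,0,0,-0.08,0],[0.04,0,0,-0.12,0],[0.04,0,0,-0.16,0],[0.04,0,0,-0.2,0],[0.04,-0.003,0.04,-0.2,0],[0.04,-0.006,0.08,-0.2,0],[0.04,-0.009,0.12,-0.2,0],[0.04,-0.012,0.16,-0.2,0],[0.04,-0.015,0.2,-0.2,-0.01],[0.04,-0.017,0.24,-0.2,-0.02],[0.04,-0.019,0.272,-0.2,-0.024]]]'; python3 -m handwheel '[[[0.04,0,0,0,0],[0.04,0,0,0.04,0],[0.04,0,0,0.08,0],[0.04,0,0,0.1,0],[0.04,0,0,0.1,0],[0.04,0,0,0.1,0]]]'; python3 g.py 489 111 20.5 0.074
```

```text
time_s: 17.85
position: [487.6, 113.6, 214.5]
tool_rot: [-0.118, 3.138, 0.001]
force: [0.9, 0.1, -1.0]
width: 59.0
grasp_force: 44.5
time_s: 18.45
position: [488.7, 111.2, 114.6]
tool_rot: [-0.116, 3.138, 0.0]
force: [0.8, -0.2, -0.5]
width: 59.3
grasp_force: 44.4
pos [488.7 111.2 114.6] w 59.3 gf 44.4 F [ 0.8 -0.2 -0.5] t 18.4 
shift m [-0.0002 -0.0002  0.0941] turn -0.0 tilt [0.001  0.0001]
```

```bash
python3 -m handwheel '[[[0.04,0,0,0.03,0],[0.04,0,0,0.06,0],[0.04,0,0,0.085,0],[0.04,0,0,0.094,0],[0.04,0,0,0.094,0],[0.04,0,0,0.094,0],[0.07,0,0,0.094,0],[0.075,0,0,0.094,0],[0.075,0,0,0.09,0],[0.08,0,0,0.04,0],[0.08,0,0,-0.01,0],[0.08,0,0,-0.05,0]]]'; python3 -m handwheel '[[[0.085,0,0,-0.05,0],[0.085,0,0,-0.05,0],[0.085,0,0,-0.05,0]]]'; python3 g.py 466 -418 215 -0.149
```

```text
time_s: 19.65
position: [488.6, 111.7, 167.0]
tool_rot: [-0.117, 3.137, 0.001]
force: [2.2, 0.7, 0.0]
width: 79.8
grasp_force: 0.0
time_s: 19.95
position: [488.5, 111.7, 215.3]
tool_rot: [-0.117, 3.136, 0.001]
force: [-0.7, -0.6, -1.3]
width: 85.1
grasp_force: 0.0
pos [488.5 111.7 215.3] w 85.1 gf 0.0 F [-0.7 -0.6 -1.3] t 19.9 
shift m [ 6.180e-02 -5.265e-01 -2.000e-04] turn 0.223 tilt [0.0034 0.0008]
```

```bash
python3 -m handwheel '[[[0.085,0.006,-0.048,0,0],[0.085,0.012,-0.096,0,0],[0.085,0.018,-0.144,0,0],[0.085,0.024,-0.192,0,0.02],[0.085,0.03,-0.24,0,0.05],[0.085,0.036,-0.288,0,0.08],[0.085,0.042,-0.336,0,0.11],[0.085,0.048,-0.384,0,0.15],[0.085,0.054,-0.43,0,0.18],[0.085,0.059,-0.478,0,0.22],[0.085,0.0618,-0.526,0,0.223],[0.085,0.0618,-0.526,0,0.223]]]'; python3 -m handwheel '[[[0.085,0,0,0.03,0],[0.085,0,0,0.07,0],[0.085,0,0,0.11,0],[0.085,0,0,0.11,0],[0.085,0,0,0.11,0]]]'; python3 g.py 466 -418 9 -0.149
python3 - <<'E'
from h import *
save('top','top4'); save('wrist','w7')
exec(open('m.py').read().split("hsv=")[0].replace('top0','top4'))
rect('blue',(200,205,262,310),35,75)
E
```

```text
time_s: 21.15
position: [464.2, -422.4, 210.6]
tool_rot: [-0.241, -3.129, -0.0]
force: [-0.7, 1.2, -0.2]
width: 85.0
grasp_force: 0.0
time_s: 21.65
position: [465.2, -416.6, 103.0]
tool_rot: [-0.233, -3.131, -0.003]
force: [-0.5, -1.5, 0.2]
width: 85.1
grasp_force: 0.0
pos [ 465.2 -416.6  103. ] w 85.1 gf 0.0 F [-0.5 -1.5  0.2] t 21.6 
shift m [-0.0012 -0.0014  0.094 ] turn 0.001 tilt [-0.0021  0.0022]
table z [640.04366956 202.80875581  -1.87736723] [423.35003683 199.33191928  -2.33512083]
blue [488. 113.  48. 155.  61.] mean [487. 112.] len dir from +x 0.077 1394
```

View pics/w7.png

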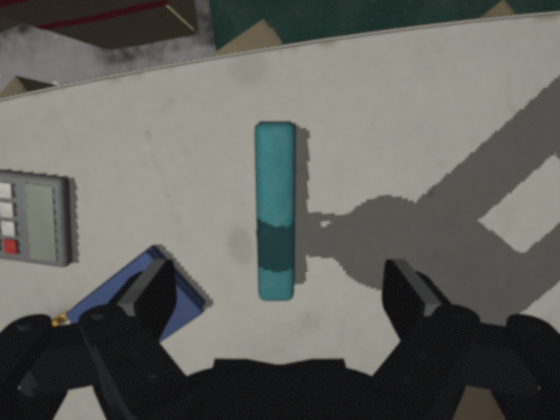

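```bash
python3 -c "
from h import *
q=world('wrist','w7',[(256,122),(294,122),(293,299),(260,300)],35);print(q.mean(0).round(1)); print(world('wrist','w7',[(205,305),(157,246)],10).round(0))"
python3 -m handwheel '[[[0.05,-0.001,-0.0014,0,0],[0.05,-0.001,-0.0014,0,0],[0.05,-0.001,-0.0014,0,0],[0.05,-0.001,-0.0014,0.03,0],[0.05,-0.001,-0.0014,0.045,0],[0.05,-0.001,-0.0014,0.045,0]]]' 40;  python3 g.py 466 -418 9 -0.149
```

```text
[ 464.6 -419.8   35. ]
[[ 534. -486.   10.]
 [ 481. -511.   10.]]
time_s: 22.35
position: [465.1, -418.0, 56.8]
tool_rot: [-0.233, -3.129, -0.005]
force: [0.2, 0.4, 0.5]
width: 50.3
grasp_force: 0.0
pos [ 465.1 -418.    56.8] w 50.3 gf 0.0 F [0.2 0.4 0.5] t 22.4 
shift m [-0.0011 -0.      0.0478] turn 0.0 tilt [-0.0033  0.0032]
```

```bash
python3 -m handwheel '[[[0.05,0,0.0015,0.025,0],[0.05,0,0.0015,0.048,0],[0.05,0,0.0015,0.048,0],[0.03,0,0.0015,0.048,0],[0.01,0,0.0015,0.048,0],[0.01,0,0.0015,0.048,0],[0.01,0,0.0015,0.048,0],[0.01,0,0.0015,0.048,0],[0.01,0,0.0015,0.048,0]]]' 40;  python3 g.py 488 112.5 215 0.077
```

```text
time_s: 23.25
position: [467.5, -418.7, 12.7]
tool_rot: [0.233, 3.13, -0.004]
force: [0.6, -1.0, 7.1]
width: 24.1
grasp_force: 40.3
pos [ 467.5 -418.7   12.7] w 24.1 gf 40.3 F [ 0.6 -1.   7.1] t 23.2 
shift m [ 0.0579  0.5279 -0.2036] turn -0.226 tilt [ 0.0028 -0.0026]
```

```bash
python3 -m handwheel '[[[0.01,0,0,-0.04,0],[0.01,0,0,-0.08,0],[0.01,0,0,-0.12,0],[0.01,0,0,-0.16,0],[0.01,0,0,-0.204,0],[0.01,0.006,0.045,-0.204,0],[0.01,0.012,0.09,-0.204,0],[0.01,0.018,0.135,-0.204,0],[0.01,0.022,0.18,-0.204,-0.03],[0.01,0.026,0.225,-0.204,-0.06],[0.01,0.03,0.27,-0.204,-0.09],[0.01,0.034,0.315,-0.204,-0.12]]]';  python3 g.py 490 112.5 215 0.077
```

```text
time_s: 24.45
position: [478.9, -99.2, 214.8]
tool_rot: [-0.044, -3.141, -0.001]
force: [0.7, 0.2, -0.7]
width: 24.2
grasp_force: 40.1
pos [478.9 -99.2 214.8] w 24.2 gf 40.1 F [ 0.7  0.2 -0.7] t 24.4 
shift m [-5.200e-03  2.119e-01 -1.000e-04] turn -0.105 tilt [-0.0001  0.0003]
```

```bash
python3 -m handwheel '[[[0.01,-0.001,0.04,0,-0.02],[0.01,-0.002,0.08,0,-0.04],[0.01,-0.003,0.12,0,-0.07],[0.01,-0.005,0.16,0,-0.105],[0.01,-0.005,0.205,0,-0.105],[0.01,-0.005,0.205,0.03,-0.105],[0.01,-0.005,0.205,0.07,-0.105],[0.01,-0.005,0.205,0.1,-0.105],[0.01,-0.005,0.205,0.1,-0.105],[0.01,-0.005,0.205,0.1,-0.105]]]';  python3 g.py 490 112.5 62 0.077;python3 -c "
from h import *
save('wrist','w8')"
```

```text
time_s: 25.45
position: [490.6, 103.7, 115.3]
tool_rot: [0.12, -3.139, -0.0]
force: [0.7, -0.7, -1.6]
width: 24.3
grasp_force: 40.2
pos [490.6 103.7 115.3] w 24.3 gf 40.2 F [ 0.7 -0.7 -1.6] t 25.4 
shift m [-0.0001  0.0088  0.0533] turn -0.001 tilt [-0.0002  0.0001]
```

View pics/w8.png

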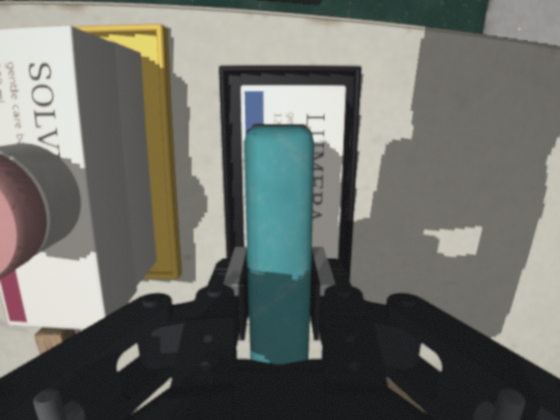

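```bash
python3 -m handwheel '[[[0.01,0,0.0088,0.01,0],[0.01,0,0.0088,0.03,0],[0.01,0,0.0088,0.046,0],[0.01,0,0.0088,0.053,0],[0.01,0,0.0088,0.053,0],[0.01,0,0.0088,0.053,0],[0.03,0,0.0088,0.053,0],[0.045,0,0.0088,0.053,0],[0.05,0,0.0088,0.05,0],[0.05,0,0.0088,0.01,0],[0.05,0,0.0088,-0.04,0],[0.05,0,0.0088,-0.09,0]]]';  python3 -m handwheel '[[[0.05,0.03,0.05,-0.02,0],[0.05,0.06,0.09,-0.02,0],[0.05,0.09,0.13,-0.02,0],[0.05,0.12,0.17,-0.02,0],[0.05,0.12,0.21,-0.02,0],[0.05,0.12,0.25,-0.02,0],[0.05,0.12,0.25,-0.02,0],[0.05,0.12,0.25,-0.02,0]]]'
python3 - <<'E'
from h import *
save('top','top5'); save('side','side5'); print(r.state()['position'],r.state()['time_s'])
exec(open('m.py').read().split("hsv=")[0].replace('top0','top5'))
rect('blue',(200,205,262,310),42,60);rect('stapler',(200,205,262,310),72,100)
rect('jar',(245,205,330,310),125,160);rect('magenta',(245,205,330,310),80,110)
rect('stamp',(285,178,320,215),15,95);rect('tape',(275,115,325,165),22,55)
E
```

```text
time_s: 26.7
position: [489.4, 112.3, 206.6]
tool_rot: [0.119, -3.139, 0.0]
force: [0.9, 0.5, 0.2]
width: 50.0
grasp_force: 0.0
time_s: 27.5
position: [350.8, 352.9, 224.8]
tool_rot: [0.123, -3.139, 0.001]
force: [-0.1, -0.3, -0.2]
width: 50.0
grasp_force: 0.0
[351.12833992 351.57824723 224.80598914] 27.6
table z [639.92956861 202.63262538  -0.77697705] [423.36003163 199.30620499  -2.17171187]
blue [488. 112.  49. 155.  60.] mean [486. 110.] len dir from +x 0.07 910
stapler [490. 114.  84. 119.  25.] mean [491. 114.] len dir from +x 0.083 463
jar [473. -19. 138.  51.  51.] mean [473. -19.] len dir from +x 1.567 378
magenta [472. -20.  93. 155.  60.] mean [472. -21.] len dir from +x 0.059 1094
stamp [644. -74.  21.  62.  26.] mean [642. -73.] len dir from +x 0.142 208
tape [816. -78.  34.  99. 133.] mean [812. -81.] len dir from +x -0.23 778
```

View pics/side5.png

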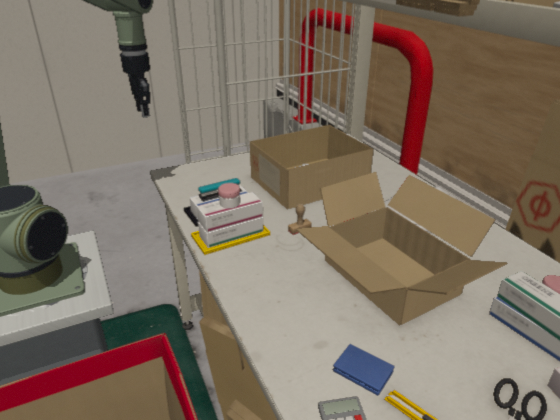

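The side view shows the stack with the jar upright at about (230,200) and the stapler standing on the blue box at about (220,187). Every measured position is within tolerance, so I am handing in the job.

```bash
python3 -c "
from rig import r
print(r.sign_off())"
```

```text
the job is handed in; nothing more can be done
None
```

Both orders are made up in their trays and the job was handed in at about 28 s; in the last pictures all stacked items were within about 3 mm of centre and upright, and the stamp and tape roll had not moved (the hand-in returned no verdict).

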